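# Pack the painter's kit into the fitted tray

## Robot

A 6-joint arm with a two-finger parallel gripper is mounted at the origin on the work surface. World frame = base frame: x ahead of the robot, y to its left, z up, the work surface at z = 0. Lengths are in mm, angles in rad, forces in N, time in s.
With the tool pointing down it reaches from about 400 to 925 mm from the base axis. Payload 12.5 kg.
Tool frame: the origin (TCP) lies on the centre line of the jaws, within the pads' length; the fingertips stand 8 mm ahead of it and the grasp point (between the pads) lies 11 mm behind it; z points along the fingers, y is the line along which they close (so a half turn about z gives the same grasp; the last joint's range is limited). The gripper opens to 95 mm and grips with 3 to 60 N. Pads are 20 mm wide; open, the fingers measure 119 mm over their backs; the gripper's body (75 mm by 180 mm) begins 59 mm behind the grasp point.
Start: joints at [-0.106, 0.491, 1.559, -0, 1.092, -0.106], TCP at [625.017, 0.021, 222.661] pointing down, gripper open.
Joint ranges: [-3.1, 3.1], [-0.84, 2.19], [0.05, 2.79], [-1.13, 4.28], [0.06, 2.93], [-2.69, 2.69]. Speed limits (rad/s): [2.22, 2.22, 2.79, 3.14, 3.14, 3.14].

## Interface

Orientations are given as a unit quaternion [x, y, z, w].
In Python, from plant import bot, viewer gives the robot as it stands.
- The arm moves only by the tool arm_command, never from a script. Its argument "moves" is a list of rows, each an object of numbers: "x", "y", "z": the shift along the tool's x, y, z in mm; "ax", "ay", "az": the turn, a rotation vector about the tool's x, y, z in rad; "hand": the opening, from 0 (shut) to 1 (fully open). In form: [{"x": .., "y": .., "z": .., "ax": .., "ay": .., "az": .., "hand": ..}, ...]. A call has 1 to 10 rows; each row is the pose to reach, as a shift and turn from the pose commanded when the call began, along the tool's axes at that moment; what a row does not reach only later rows make up. A row lasts 1/8 s, in which the tool goes at most 62.5 mm and 10.7 degrees, less where a joint would pass 70% of its speed; a pose out of reach is approached as far as the arm can. A call with a gripper value outside its range is refused whole. The fingers move at their own pace and stop on an object; "grip_force" is the grip in N (left out, the last holds). Time passes only in rows, so rows that repeat a pose let the fingers close. It gives the time, the measured TCP pose, the force, the opening and the grip force at its end, in the units of the state.
- bot.get_obs(): the state, without advancing time (a new reading comes with each control period).
- viewer.capture(name): name is "scene" or "side" or "wrist"; returns a dict with "frame" (400x640x3 uint8, red, green, blue), "fovy" (degrees; the focal length in pixels is half the picture's height over the tangent of half this angle, whatever the lens; pixels are square), "cx", "cy" (the principal point, pixels), "rvec" (rotation vector, rad) and "tvec" (3), from world to camera coordinates, as OpenCV has them. Camera axes: x right, y down, z forward; pixel columns grow to the right and rows downward; lengths in mm; the calibration is good to about 2 mm. A picture is of the moment at which its call begins. There is no depth.
- bot.hand_in(): hands the job in; it is judged then, once.
The state is a dict: "time_s": time; "joints": joint angles; "dq": joint speeds; "tau": joint torques, N m; "ee_pos": TCP position; "ee_rot": TCP orientation; "force": force on the tool from outside, world axes, zero at the start; "ft_torque": the same for the moment, N m; "opening": finger opening in mm; "finger_force": force on a finger pad.
Only numpy, scipy, OpenCV 4.12 (cv2) and the standard library are available. Lean on these libraries where they do the work, as an engineer would, in place of code of your own. Each camera call takes 0.05 s, during which the arm holds its last target. There are 200 camera calls.

## Task

The painting session in the wine cellar is over: pack the painter's kit into the fitted wooden tray, each thing in the insert made for it: the closed paint jar upright in the round well, the square ink bottle upright in the square well, the tin lying flat in the rectangular recess, and the roll of tape lying flat over the post, all fully home. Leave the open rinsing jar and the round cork-stoppered sample bottle standing where they are.

Things in the scene. Friction and masses are not known exactly. Their poses are not given: they have to be found in the camera images.
- paint_jar: closed paint jar: white plastic cylinder 56 mm in diameter with a ribbed black screw lid 57 mm in diameter, 66 mm high in all (body 52, lid 14). 0.1 to 0.2 kg. Stands upright; origin: centre of its underside, z up.
- ink_bottle: square ink bottle: very dark green glass body 42 x 42 mm and 52 mm high with a paper label, above it a round black screw cap 30 mm in diameter up to 74 mm. 0.1 to 0.2 kg. Stands upright; origin: centre of its underside, x and y square to its faces, z up.
- tin: closed flat watercolour tin with rounded edges, grey metal: 70 mm long (x) x 44 mm wide (y) x 22 mm high, lying flat. 0.09 to 0.17 kg. Origin: centre of its underside, z up.
- tape: roll of paper tape lying flat: ring 58 mm outside, 32 mm through the cardboard core, 24 mm high. 0.04 to 0.08 kg. Origin: the middle of the roll, 12 mm above its underside; z along its axis.
- rinse_jar: open rinsing jar, a look-alike that is not packed: the same white plastic jar of 56 mm diameter but empty and without a lid, 62 mm high. Origin: centre of its underside, z up.
- sample_bottle: wine sample bottle, a look-alike that is not packed: very dark green glass with a paper label like the ink bottle, but round, 42 mm in diameter, with a cork on top, 74 mm high. Origin: centre of its underside, z up.
- insert_round: wooden insert block, 99 x 99 mm, 34 mm high, one of four filling a shallow tray (218 mm square, rim 46 mm above the table) two by two, in any order, square to the tray. Fixed. Origin: centre of its underside, 8 mm above the table; z up. It has a round well, 72 mm in diameter and 26 mm deep (floor 8 mm above the origin), for the paint jar.
- insert_square: wooden insert block, 99 x 99 mm, 34 mm high, one of four filling a shallow tray (218 mm square, rim 46 mm above the table) two by two, in any order, square to the tray. Fixed. Origin: centre of its underside, 8 mm above the table; z up. It has a square well, 58 x 58 mm square to the block and 26 mm deep (floor 8 mm above the origin), for the ink bottle.
- insert_flat: wooden insert block, 99 x 99 mm, 34 mm high, one of four filling a shallow tray (218 mm square, rim 46 mm above the table) two by two, in any order, square to the tray. Fixed. Origin: centre of its underside, 8 mm above the table; z up. It has a rectangular recess, 86 mm along its x by 60 mm along its y and 10 mm deep (floor 24 mm above the origin), for the tin.
- insert_post: wooden insert block, 99 x 99 mm, 34 mm high, one of four filling a shallow tray (218 mm square, rim 46 mm above the table) two by two, in any order, square to the tray. Fixed. Origin: centre of its underside, 8 mm above the table; z up. Flat on top with an upright wooden dowel post at its centre, 12 mm in diameter, its top 64 mm above the origin, for the roll of tape.
There are look-alikes about, which are no part of the job. What is shaped like the tape but purple or red is not meant. Leave any turquoise look-alike of the tin alone.

How it is judged:
By the outcome, as a careful person would: the job done as asked, in the order asked, and still so for the second after the job is handed in, with the robot touching nothing.
It also fails if it takes over 109 s, if anything falls off the work surface, if the arm or the gripper's body presses on something with over 40 N, if the wrist force passes 120 N, or if a joint passes its speed limit or range.

## Working session

There is one attempt and no reset: what is moved stays moved. The work goes in short steps, Python scripts to look and compute and a tool call to move; the robot and the scene stay as the last step left them, time stands still between calls to the robot, and variables do not carry over. Pictures are saved under pics/ and viewed, at most 14 in all, crops included, and the job is handed in when it is done.

Besides the shell and the picture viewer there is one more tool, called after "Emit:" as name([rows], argument=value, ...), one row to a line, values as JSON. arm_command: Moves the arm, as the interface text tells. Its arguments: {"type":"object","properties":{"moves":{"type":"array","items":{"type":"object","properties":{"x":{"type":"number"},"y":{"type":"number"},"z":{"type":"number"},"ax":{"type":"number"},"ay":{"type":"number"},"az":{"type":"number"},"hand":{"type":"number"}}}},"grip_force":{"type":"number"}},"required":["moves"]}

```bash
mkdir -p pics; ls; cat > h.py <<'E'
import numpy as np, cv2
from plant import bot, viewer
def cap(n,f):
    c=viewer.capture(n); cv2.imwrite(f'pics/{f}.png',c['frame'][:,:,::-1]); np.savez(f'pics/{f}.npz',**{k:v for k,v in c.items()}); return c
def load(f): return dict(np.load(f'pics/{f}.npz',allow_pickle=True))
def cam(c):
    f=200/np.tan(np.radians(float(c['fovy']))/2); R=cv2.Rodrigues(np.array(c['rvec'],float))[0]
    return np.array([[f,0,float(c['cx'])],[0,f,float(c['cy'])],[0,0,1]]),R,np.array(c['tvec'],float).ravel()
def toworld(c,u,v,z):
    K,R,t=cam(c); d=R.T@np.linalg.inv(K)@[u,v,1]; o=-R.T@t
    return (o+d*(z-o[2])/d[2]).round(1)
def topix(c,p):
    K,R,t=cam(c); q=K@(R@np.array(p,float)+t); return (q[:2]/q[2]).round(1)
E
python3 - <<'E'
from h import *
for n in ['scene','side','wrist']:
    c=cap(n,n+'0'); print({k:c[k] for k in c if k!='frame'})
o=bot.get_obs(); print(o['ee_pos'],o['ee_rot'],o['opening'],o['time_s'],o['force'])
E
```

```text
pics
{'fovy': 51.508562202031406, 'cx': 316.37197462886724, 'cy': 192.62081118929203, 'rvec': array([ 1.9190308 ,  1.76400014, -0.59406807]), 'tvec': array([  19.19020267, -404.95879199, 1405.03737737])}
{'fovy': 47.37494757906284, 'cx': 325.09261374903963, 'cy': 192.51012499889683, 'rvec': array([ 0.05112263, -2.76562829,  1.44948966]), 'tvec': array([ 518.55779341,   80.46008131, 1063.3827093 ])}
{'fovy': 58.09668875513756, 'cx': 320.3543328346507, 'cy': 204.14668962659943, 'rvec': array([-2.90029201e+00, -1.08554649e-04,  1.61734310e-03]), 'tvec': array([-624.51942702,  -27.59508191,  389.82524771])}
[6.24833011e+02 3.63485675e-02 2.22193686e+02] [ 7.07094133e-01  7.07119304e-01 -2.68319044e-04 -3.24752954e-04] 95.32018745002073 0.15 [-0.99690822 -0.24314631 -0.27449344]
```

View pics/scene0.png

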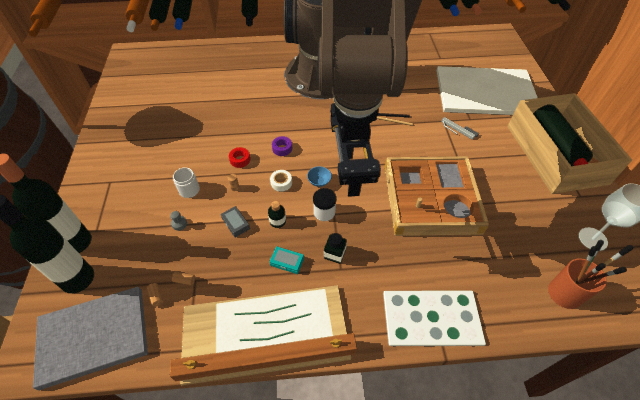

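View pics/side0.png

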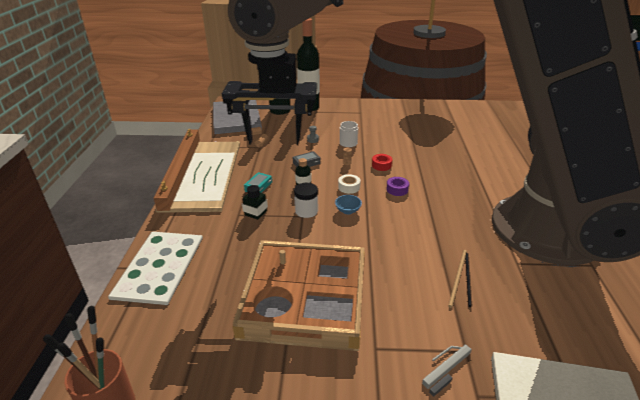

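View pics/wrist0.png

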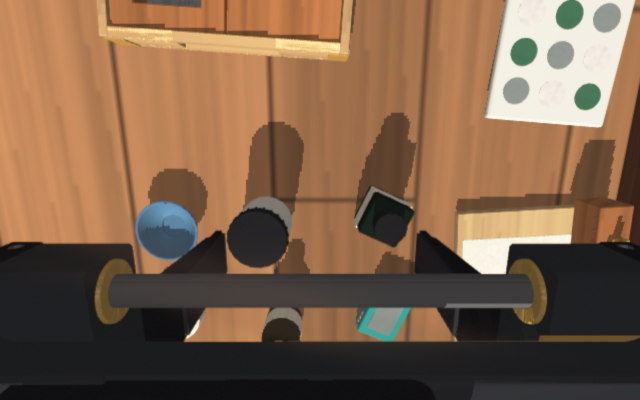

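The scene picture shows these pixels:
- **To be packed:** paint jar with black lid (324,204), square ink bottle (335,247), grey tin (235,220), white tape (281,180).
- **To be left:** open jar (186,182), corked bottle (277,213), turquoise tin (287,259), red ring (239,156) and purple ring (282,146).
- **Tray wells:** square (410,175), rectangular (451,173), post (422,203), round (457,205).

An enlarged crop will confirm which is which.

```bash
python3 - <<'E'
from h import *
a=cv2.imread('pics/scene0.png')[130:280,160:360]; b=cv2.imread('pics/side0.png')[230:355,230:380]
cv2.imwrite('pics/c1.png',cv2.resize(a,None,fx=4,fy=4,interpolation=cv2.INTER_CUBIC))
cv2.imwrite('pics/c2.png',cv2.resize(b,None,fx=4.8,fy=4.8,interpolation=cv2.INTER_CUBIC))
E
```

```text
(no output)
```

View pics/c1.png

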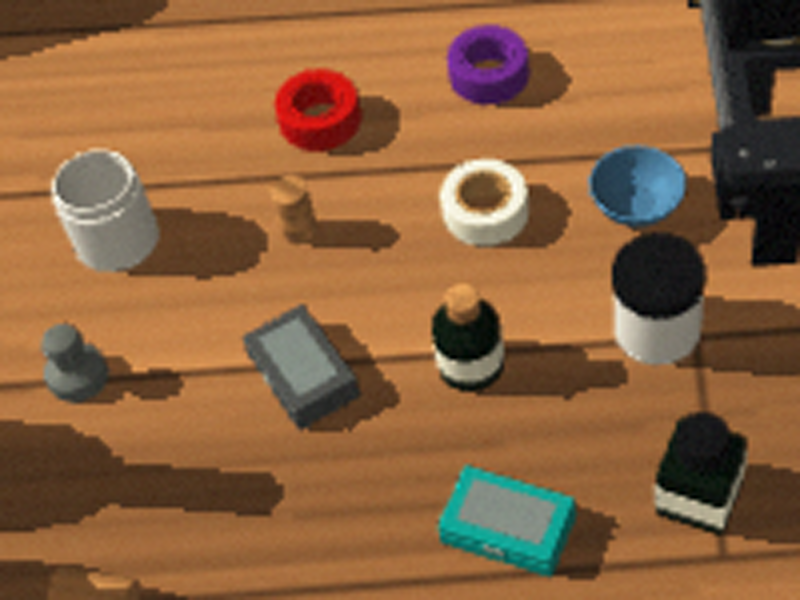

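View pics/c2.png

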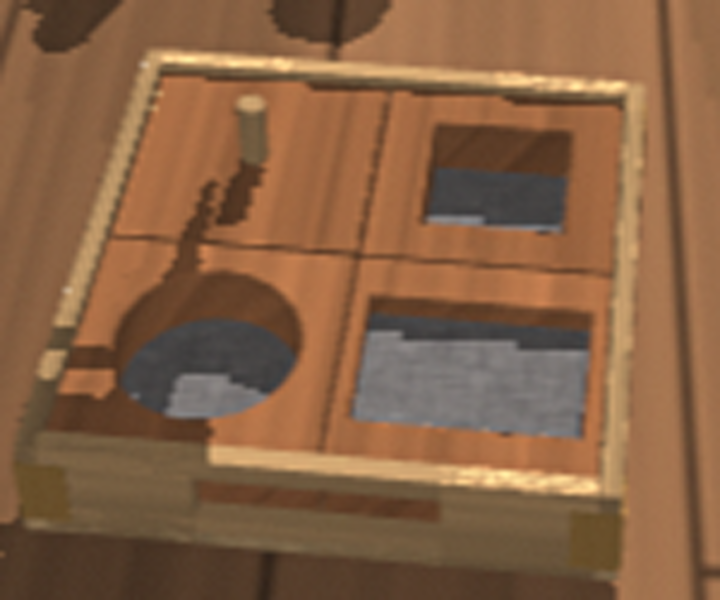

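The crops confirm the identities: the black-lidded white jar, square dark bottle, plain grey tin and white tape ring are the ones meant. The open jar, corked round bottle, turquoise tin, and red and purple rings stay. In the tray, the rectangular recess is at side-crop (470,370), with its long axis across the picture.

```bash
python3 - <<'E'
from h import *
S,D,W=load('scene0'),load('side0'),load('wrist0')
A=lambda u,v,z: toworld(S,160+u/4-.4,130+v/4-.4,z)[:2]
B=lambda u,v,z: toworld(D,230+u/4.8-.4,230+v/4.8-.4,z)[:2]
print('rim',[B(*p,46) for p in [(150,52),(643,85),(615,492),(20,435)]])
sq=[B(*p,42) for p in [(437,125),(572,132),(565,235),(425,222)]];print('sq',sq,np.mean(sq,0))
re=[B(*p,42) for p in [(370,297),(592,318),(585,437),(350,418)]];print('rect',re,np.mean(re,0))
print('round',B(209,344,42),'post',B(250,102,72), 'post wrist')
print('jar',A(658,275,66),toworld(W,258,236,66)[:2])
print('ink cap',A(703,437,74),toworld(W,391,228,74)[:2])
print('ink top wrist',[toworld(W,*p,52)[:2] for p in [(372,187),(413,208),(397,247),(357,223)]])
t=[A(*p,22) for p in [(245,340),(303,308),(358,378),(300,412)]];print('tin',t,np.mean(t,0))
print('tape',A(485,192,24),toworld(D,349,181,24)[:2],'blue',A(638,185,25))
print('sample',A(463,300,74),'rinse',A(95,180,62),'turq',A(505,510,22),'red',A(318,100,24),'purple',A(488,55,24))
E
```

```text
rim [array([648.9, 124.8]), array([434.5, 138.6]), array([451. , 351.7]), array([663.3, 334.6])]
sq [array([521.8, 162.5]), array([464.9, 164.8]), array([468. , 224.7]), array([524. , 219.5])] [494.675 192.875]
rect [array([543.1, 260.4]), array([457.8, 268. ]), array([461. , 324.8]), array([546.2, 319.3])] [502.025 293.125]
round [602.  286.2] post [596.7 184.2] post wrist
jar [572.  -47.6] [566.5 -42.6]
ink cap [691.9 -33.7] [688.3 -32.2]
ink top wrist [array([673.1,   1.1]), array([712.9, -19.3]), array([699.6, -58.7]), array([659.9, -34.2])]
tin [array([ 567.9, -305.1]), array([ 546.5, -269.9]), array([ 602. , -234.5]), array([ 623.5, -269. ])] [ 584.975 -269.625]
tape [ 463.6 -152.3] [ 462.3 -142.8] blue [467.2 -50.6]
sample [ 586.2 -165.6] rinse [ 463.4 -398.5] turq [ 700.3 -148.2] red [ 371.4 -265.2] purple [ 338.7 -146.2]
```

Emit:
arm_command([
  {"x":-22,"y":-29,"z":20,"hand":1},
  {"x":-43,"y":-58,"z":50,"hand":1},
  {"x":-43,"y":-58,"z":90,"hand":1},
  {"x":-43,"y":-58,"z":130,"hand":1},
  {"x":-43,"y":-58,"z":160,"hand":1},
  {"x":-43,"y":-58,"z":184,"hand":1},
  {"x":-43,"y":-58,"z":184,"hand":0.3},
  {"x":-43,"y":-58,"z":184,"hand":0.3},
  {"x":-43,"y":-58,"z":184,"hand":0.3},
  {"x":-43,"y":-58,"z":184,"hand":0.3},
], grip_force=25)

```text
schema error: expected keys x, y, z, ax, ay, az, hand
```

Emit:
arm_command([
  {"x":-22,"y":-29,"z":20,"ax":0,"ay":0,"az":0,"hand":1},
  {"x":-43,"y":-58,"z":50,"ax":0,"ay":0,"az":0,"hand":1},
  {"x":-43,"y":-58,"z":90,"ax":0,"ay":0,"az":0,"hand":1},
  {"x":-43,"y":-58,"z":130,"ax":0,"ay":0,"az":0,"hand":1},
  {"x":-43,"y":-58,"z":160,"ax":0,"ay":0,"az":0,"hand":1},
  {"x":-43,"y":-58,"z":184,"ax":0,"ay":0,"az":0,"hand":1},
  {"x":-43,"y":-58,"z":184,"ax":0,"ay":0,"az":0,"hand":1},
  {"x":-43,"y":-58,"z":184,"ax":0,"ay":0,"az":0,"hand":0.4},
  {"x":-43,"y":-58,"z":184,"ax":0,"ay":0,"az":0,"hand":0.4},
  {"x":-43,"y":-58,"z":184,"ax":0,"ay":0,"az":0,"hand":0.4},
], grip_force=25)

```text
time_s: 1.4
ee_pos: [567.3, -43.0, 39.5]
ee_rot: [0.707, 0.707, 0.0, 0.001]
force: [-0.3, -0.4, 0.3]
opening: 70.5
finger_force: 0.0
```

Emit:
arm_command([
  {"x":0,"y":0,"z":0,"ax":0,"ay":0,"az":0,"hand":0.4},
  {"x":0,"y":0,"z":0,"ax":0,"ay":0,"az":0,"hand":0.4},
  {"x":0,"y":0,"z":0,"ax":0,"ay":0,"az":0,"hand":0.4},
  {"x":0,"y":0,"z":-10,"ax":0,"ay":0,"az":0,"hand":0.4},
  {"x":0,"y":0,"z":-50,"ax":0,"ay":0,"az":0,"hand":0.4},
  {"x":0,"y":0,"z":-90,"ax":0,"ay":0,"az":0,"hand":0.4},
  {"x":0,"y":0,"z":-120,"ax":0,"ay":0,"az":0,"hand":0.4},
  {"x":0,"y":0,"z":-120,"ax":0,"ay":0,"az":0,"hand":0.4},
])

```text
time_s: 2.4
ee_pos: [567.9, -43.1, 160.9]
ee_rot: [0.707, 0.707, 0.001, 0.002]
force: [0.4, 0.4, -2.0]
opening: 56.7
finger_force: 25.0
```

Emit:
arm_command([
  {"x":30,"y":0,"z":-30,"ax":0,"ay":0,"az":0,"hand":0.4},
  {"x":80,"y":10,"z":-60,"ax":0,"ay":0,"az":0,"hand":0.4},
  {"x":130,"y":20,"z":-60,"ax":0,"ay":0,"az":0,"hand":0.4},
  {"x":180,"y":25,"z":-60,"ax":0,"ay":0,"az":0,"hand":0.4},
  {"x":220,"y":30,"z":-60,"ax":0,"ay":0,"az":0,"hand":0.4},
  {"x":243,"y":33,"z":-60,"ax":0,"ay":0,"az":0,"hand":0.4},
  {"x":243,"y":33,"z":-60,"ax":0,"ay":0,"az":0,"hand":0.4},
  {"x":243,"y":33,"z":-60,"ax":0,"ay":0,"az":0,"hand":0.4},
])

```text
time_s: 3.4
ee_pos: [599.9, 199.0, 218.1]
ee_rot: [0.707, 0.707, -0.0, -0.0]
force: [0.6, 0.0, -2.2]
opening: 56.5
finger_force: 25.0
```

```bash
python3 - <<'E'
from h import *
c=cap('wrist','w1'); cap('side','s1')
for n,p in dict(sq=(495.7,191.5),rect=(502.4,291.3),rnd=(602.3,284.6)).items(): print(n,topix(c,(*p,42)))
E
```

```text
sq [212.2 194.5]
rect [211.6  85.6]
rnd [323.1  93.3]
```

View pics/w1.png

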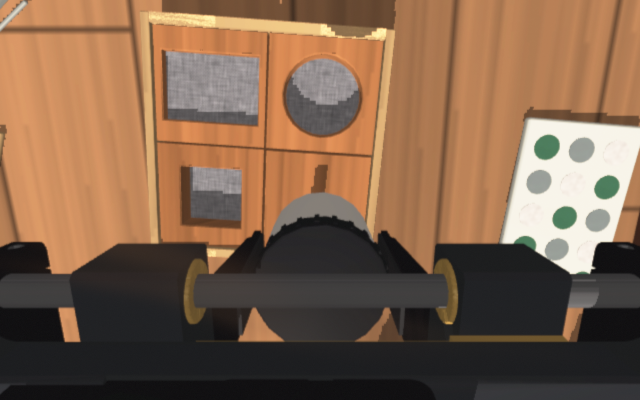

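The round well is centred at (323,95) in the wrist picture, against a predicted (323,93), so the tray fit is good to about 2 mm. I'm lowering the jar.

Emit:
arm_command([
  {"x":40,"y":1,"z":20,"ax":0,"ay":0,"az":0,"hand":0.4},
  {"x":83,"y":2,"z":50,"ax":0,"ay":0,"az":0,"hand":0.4},
  {"x":83,"y":2,"z":80,"ax":0,"ay":0,"az":0,"hand":0.4},
  {"x":83,"y":2,"z":110,"ax":0,"ay":0,"az":0,"hand":0.4},
  {"x":83,"y":2,"z":130,"ax":0,"ay":0,"az":0,"hand":0.4},
  {"x":83,"y":2,"z":145,"ax":0,"ay":0,"az":0,"hand":0.4},
  {"x":83,"y":2,"z":155,"ax":0,"ay":0,"az":0,"hand":0.4},
  {"x":83,"y":2,"z":162,"ax":0,"ay":0,"az":0,"hand":0.4},
  {"x":83,"y":2,"z":163,"ax":0,"ay":0,"az":0,"hand":0.4},
  {"x":83,"y":2,"z":163,"ax":0,"ay":0,"az":0,"hand":0.4},
])

```text
time_s: 4.75
ee_pos: [602.2, 283.1, 56.1]
ee_rot: [0.707, 0.707, 0.0, 0.0]
force: [0.2, -0.8, -1.4]
opening: 56.3
finger_force: 25.0
```

Emit:
arm_command([
  {"x":0,"y":0,"z":1,"ax":0,"ay":0,"az":0,"hand":0.4},
  {"x":0,"y":0,"z":1,"ax":0,"ay":0,"az":0,"hand":0.8},
  {"x":0,"y":0,"z":1,"ax":0,"ay":0,"az":0,"hand":0.8},
  {"x":0,"y":0,"z":1,"ax":0,"ay":0,"az":0,"hand":0.8},
  {"x":0,"y":0,"z":-20,"ax":0,"ay":0,"az":0,"hand":0.8},
  {"x":0,"y":0,"z":-60,"ax":0,"ay":0,"az":0,"hand":0.8},
  {"x":0,"y":0,"z":-110,"ax":0,"ay":0,"az":0,"hand":1},
  {"x":-50,"y":20,"z":-165,"ax":0,"ay":0,"az":0,"hand":1},
  {"x":-100,"y":40,"z":-165,"ax":0,"ay":0,"az":0,"hand":1},
  {"x":-150,"y":60,"z":-165,"ax":0,"ay":0,"az":0,"hand":1},
])

```text
time_s: 6.0
ee_pos: [662.8, 131.5, 222.3]
ee_rot: [0.707, 0.707, 0.001, 0.001]
force: [-0.1, 0.8, 0.0]
opening: 94.9
finger_force: 0.0
```

Emit:
arm_command([
  {"x":-50,"y":10,"z":0,"ax":0,"ay":0,"az":0,"hand":1},
  {"x":-100,"y":20,"z":0,"ax":0,"ay":0,"az":0,"hand":1},
  {"x":-145,"y":27,"z":0,"ax":0,"ay":0,"az":0,"hand":1},
  {"x":-163,"y":27,"z":0,"ax":0,"ay":0,"az":0,"hand":1},
  {"x":-163,"y":27,"z":0,"ax":0,"ay":0,"az":0,"hand":1},
  {"x":-163,"y":27,"z":0,"ax":0,"ay":0,"az":0,"hand":1},
])

```text
time_s: 6.75
ee_pos: [688.9, -28.6, 220.8]
ee_rot: [0.707, 0.707, 0.0, -0.0]
force: [0.0, -0.4, 0.3]
opening: 95.3
finger_force: 0.0
```

```bash
python3 - <<'E'
from h import *
c=cap('wrist','w2'); s=cap('side','s2'); o=bot.get_obs(); print(o['ee_pos'],o['time_s'])
u,v=topix(c,(687,-30,52)); u,v=int(u),int(v); print(u,v)
a=c['frame'][max(v-60,0):v+60,u-60:u+60,::-1]; b=s['frame'][230:350,230:370,::-1]
im=np.hstack([cv2.resize(a,(370,370*a.shape[0]//120),interpolation=2),np.zeros((370*a.shape[0]//120,0,3),np.uint8)])
b=cv2.resize(b,(430,370),interpolation=2)
h=max(im.shape[0],370); P=np.zeros((h,800,3),np.uint8); P[:im.shape[0],:370]=im; P[:370,370:]=b
cv2.imwrite('pics/m2.png',P); print(a.shape,max(v-60,0),u-60)
E
```

```text
[688.94763633 -28.38715692 220.81323518] 6.85
318 190
(120, 120, 3) 130 258
```

View pics/m2.png

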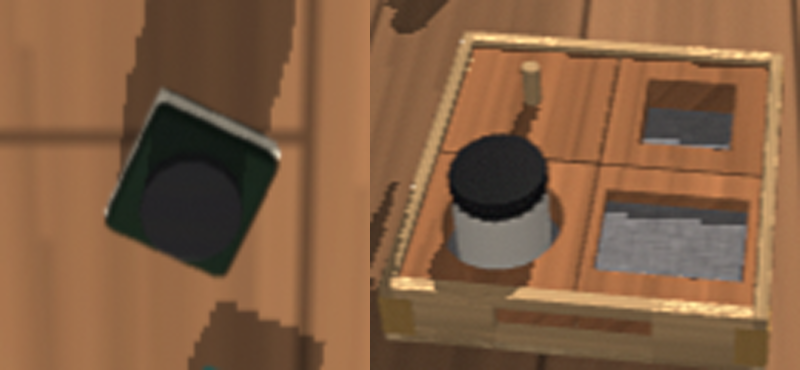

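The paint jar is home in the round well. The ink bottle's top corners in the crop are (157,105), (278,158), (225,274) and (107,218).

```bash
python3 - <<'E'
from h import *
c=load('w2')
q=[toworld(c,258+(x-1.5)/3.083,130+(y-1.5)/3.083,52)[:2] for x,y in [(157,105),(278,158),(225,274),(107,218)]]
print(q,np.mean(q,0)); print('cap',toworld(c,258+190/3.083,130+211/3.083,74)[:2]); print('board',toworld(load('wrist0'),457,210,20))
E
```

```text
[array([677.8,  -5.2]), array([714.3, -21.2]), array([698.5, -57.7]), array([662.3, -39.9])] [688.225 -31.   ]
cap [688.2 -33.1]
board [767.5 -29.6  20. ]
```

Emit:
arm_command([
  {"x":-1,"y":-1,"z":30,"ax":0,"ay":0,"az":0.14,"hand":1},
  {"x":-1,"y":-1,"z":60,"ax":0,"ay":0,"az":0.28,"hand":1},
  {"x":-1,"y":-1,"z":90,"ax":0,"ay":0,"az":0.42,"hand":1},
  {"x":-1,"y":-1,"z":130,"ax":0,"ay":0,"az":0.42,"hand":1},
  {"x":-1,"y":-1,"z":165,"ax":0,"ay":0,"az":0.42,"hand":1},
  {"x":-1,"y":-1,"z":183,"ax":0,"ay":0,"az":0.42,"hand":1},
  {"x":-1,"y":-1,"z":183,"ax":0,"ay":0,"az":0.42,"hand":0.25},
  {"x":-1,"y":-1,"z":183,"ax":0,"ay":0,"az":0.42,"hand":0.25},
  {"x":-1,"y":-1,"z":183,"ax":0,"ay":0,"az":0.42,"hand":0.25},
  {"x":-1,"y":-1,"z":183,"ax":0,"ay":0,"az":0.42,"hand":0.25},
], grip_force=25)

```text
time_s: 8.1
ee_pos: [688.4, -31.1, 38.6]
ee_rot: [0.839, 0.544, 0.001, 0.0]
force: [0.3, -0.0, 0.7]
opening: 60.5
finger_force: 0.0
```

Emit:
arm_command([
  {"x":0,"y":0,"z":0,"ax":0,"ay":0,"az":0,"hand":0.25},
  {"x":0,"y":0,"z":0,"ax":0,"ay":0,"az":0,"hand":0.25},
  {"x":0,"y":0,"z":0,"ax":0,"ay":0,"az":0,"hand":0.25},
  {"x":0,"y":0,"z":0,"ax":0,"ay":0,"az":0,"hand":0.25},
  {"x":0,"y":0,"z":-10,"ax":0,"ay":0,"az":0,"hand":0.25},
  {"x":0,"y":0,"z":-50,"ax":0,"ay":0,"az":0,"hand":0.25},
  {"x":0,"y":0,"z":-90,"ax":0,"ay":0,"az":0,"hand":0.25},
  {"x":0,"y":0,"z":-130,"ax":0,"ay":0,"az":-0.12,"hand":0.25},
  {"x":0,"y":0,"z":-150,"ax":0,"ay":0,"az":-0.24,"hand":0.25},
  {"x":0,"y":0,"z":-150,"ax":0,"ay":0,"az":-0.35,"hand":0.25},
])

```text
time_s: 9.35
ee_pos: [688.4, -31.0, 190.2]
ee_rot: [0.73, 0.683, 0.001, 0.001]
force: [0.0, -0.8, -2.8]
opening: 41.7
finger_force: 24.9
```

Emit:
arm_command([
  {"x":40,"y":-40,"z":-10,"ax":0,"ay":0,"az":0,"hand":0.25},
  {"x":80,"y":-80,"z":-10,"ax":0,"ay":0,"az":0,"hand":0.25},
  {"x":120,"y":-120,"z":-10,"ax":0,"ay":0,"az":0,"hand":0.25},
  {"x":160,"y":-160,"z":0,"ax":0,"ay":0,"az":0,"hand":0.25},
  {"x":195,"y":-195,"z":10,"ax":0,"ay":0,"az":0,"hand":0.25},
  {"x":208,"y":-207,"z":40,"ax":0,"ay":0,"az":0,"hand":0.25},
  {"x":208,"y":-207,"z":70,"ax":0,"ay":0,"az":0,"hand":0.25},
  {"x":208,"y":-207,"z":85,"ax":0,"ay":0,"az":0,"hand":0.25},
  {"x":208,"y":-207,"z":95,"ax":0,"ay":0,"az":0,"hand":0.25},
  {"x":208,"y":-207,"z":100,"ax":0,"ay":0,"az":0,"hand":0.25},
])

```text
time_s: 10.6
ee_pos: [496.4, 190.8, 87.6]
ee_rot: [0.732, 0.682, 0.0, 0.0]
force: [0.4, 0.4, -0.4]
opening: 41.7
finger_force: 24.9
```

Emit:
arm_command([
  {"x":0,"y":0,"z":10,"ax":0,"ay":0,"az":0,"hand":0.25},
  {"x":0,"y":0,"z":20,"ax":0,"ay":0,"az":0,"hand":0.25},
  {"x":0,"y":0,"z":28,"ax":0,"ay":0,"az":0,"hand":0.25},
  {"x":0,"y":0,"z":32,"ax":0,"ay":0,"az":0,"hand":0.25},
  {"x":0,"y":0,"z":32,"ax":0,"ay":0,"az":0,"hand":0.25},
])

```text
time_s: 11.22
ee_pos: [496.0, 191.0, 55.4]
ee_rot: [0.731, 0.682, -0.0, -0.0]
force: [-0.5, 0.3, -2.0]
opening: 41.9
finger_force: 24.9
```

Emit:
arm_command([
  {"x":0,"y":0,"z":1,"ax":0,"ay":0,"az":0,"hand":0.25},
  {"x":0,"y":0,"z":1,"ax":0,"ay":0,"az":0,"hand":0.75},
  {"x":0,"y":0,"z":1,"ax":0,"ay":0,"az":0,"hand":0.75},
  {"x":0,"y":0,"z":1,"ax":0,"ay":0,"az":0,"hand":0.75},
  {"x":0,"y":0,"z":1,"ax":0,"ay":0,"az":0,"hand":0.75},
  {"x":0,"y":0,"z":-30,"ax":0,"ay":0,"az":0,"hand":0.75},
  {"x":0,"y":0,"z":-80,"ax":0,"ay":0,"az":0,"hand":0.75},
  {"x":0,"y":0,"z":-130,"ax":0,"ay":0,"az":0,"hand":1},
  {"x":-40,"y":10,"z":-165,"ax":0,"ay":0,"az":0,"hand":1},
  {"x":-80,"y":20,"z":-165,"ax":0,"ay":0,"az":0,"hand":1},
])

```text
time_s: 12.48
ee_pos: [511.3, 109.2, 223.4]
ee_rot: [0.731, 0.682, 0.002, 0.002]
force: [0.6, 0.3, -0.9]
opening: 93.7
finger_force: 0.0
```

Emit:
arm_command([
  {"x":-50,"y":10,"z":0,"ax":0,"ay":0,"az":-0.07,"hand":1},
  {"x":-100,"y":20,"z":0,"ax":0,"ay":0,"az":-0.07,"hand":1},
  {"x":-150,"y":30,"z":0,"ax":0,"ay":0,"az":-0.07,"hand":1},
  {"x":-200,"y":40,"z":0,"ax":0,"ay":0,"az":-0.07,"hand":1},
  {"x":-250,"y":45,"z":0,"ax":0,"ay":0,"az":-0.07,"hand":1},
  {"x":-300,"y":50,"z":0,"ax":0,"ay":0,"az":-0.07,"hand":1},
  {"x":-350,"y":50,"z":0,"ax":0,"ay":0,"az":-0.07,"hand":1},
  {"x":-385,"y":50,"z":0,"ax":0,"ay":0,"az":-0.07,"hand":1},
  {"x":-385,"y":50,"z":0,"ax":0,"ay":0,"az":-0.07,"hand":1},
  {"x":-385,"y":50,"z":0,"ax":0,"ay":0,"az":-0.07,"hand":1},
])

```text
time_s: 13.72
ee_pos: [533.2, -277.2, 220.5]
ee_rot: [0.707, 0.707, 0.0, -0.0]
force: [-0.8, -0.5, 0.5]
opening: 94.8
finger_force: 0.0
```

```bash
python3 - <<'E'
from h import *
c=cap('wrist','w3'); s=cap('side','s3'); o=bot.get_obs(); print(o['ee_pos'],o['ee_rot'],o['time_s'])
u,v=topix(c,(585,-270,22)); u,v=int(u),int(v)
v0,u0=max(v-70,0),u-70
a=c['frame'][v0:v0+140,u0:u0+140,::-1]; b=s['frame'][230:350,230:370,::-1]
P=np.zeros((420,800,3),np.uint8); a=cv2.resize(a,None,fx=3,fy=3,interpolation=2); P[:a.shape[0],:a.shape[1]]=a; P[:325,421:800]=cv2.resize(b,(379,325),interpolation=2)
cv2.imwrite('pics/m3.png',P); print(u0,v0)
E
```

```text
[ 533.49303527 -276.72452852  220.76403917] [ 7.06728877e-01  7.07484482e-01  5.33091073e-05 -1.62762851e-05] 13.825
301 105
```

View pics/m3.png

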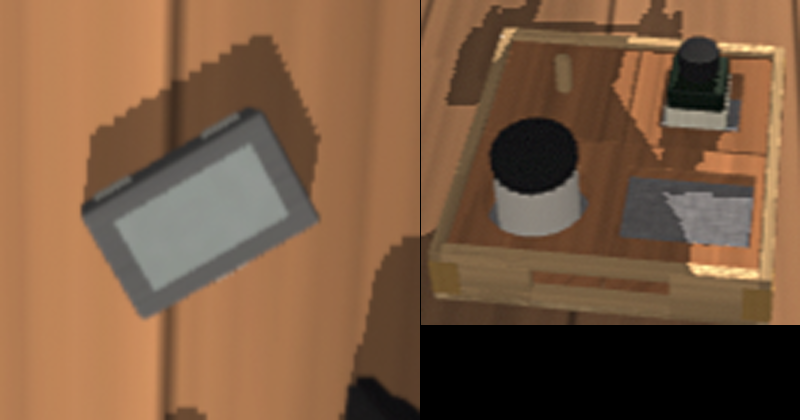

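The ink bottle is seated in the square well. The tin's top corners in the crop are (85,212), (258,113), (318,215) and (145,318).

```bash
python3 - <<'E'
from h import *
c=load('w3')
q=np.array([toworld(c,301+(x-1)/3,105+(y-1)/3,22)[:2] for x,y in [(85,212),(258,113),(318,215),(145,318)]])
e=q[1]-q[0]+q[2]-q[3]; f=q[0]-q[3]+q[1]-q[2]
print(q,q.mean(0),np.arctan2(e[1],e[0]),np.linalg.norm(e)/2,np.arctan2(f[1],f[0])-np.pi/2,np.linalg.norm(f)/2)
E
```

```text
[[ 541.9 -269.6]
 [ 598.8 -236.6]
 [ 620.5 -270.7]
 [ 562.8 -306.6]] [ 581.    -270.875] 0.541317281227274 66.85875036223757 0.5397987678860012 41.44264108379195
```

Emit:
arm_command([
  {"x":2,"y":15,"z":20,"ax":0,"ay":0,"az":0.17,"hand":1},
  {"x":4,"y":30,"z":40,"ax":0,"ay":0,"az":0.34,"hand":1},
  {"x":6,"y":47.5,"z":60,"ax":0,"ay":0,"az":0.51,"hand":1},
  {"x":6,"y":47.5,"z":80,"ax":0,"ay":0,"az":0.68,"hand":1},
  {"x":6,"y":47.5,"z":100,"ax":0,"ay":0,"az":0.85,"hand":1},
  {"x":6,"y":47.5,"z":120,"ax":0,"ay":0,"az":1.03,"hand":1},
  {"x":6,"y":47.5,"z":150,"ax":0,"ay":0,"az":1.03,"hand":1},
  {"x":6,"y":47.5,"z":180,"ax":0,"ay":0,"az":1.03,"hand":0.8},
  {"x":6,"y":47.5,"z":201,"ax":0,"ay":0,"az":1.03,"hand":0.7},
  {"x":6,"y":47.5,"z":201,"ax":0,"ay":0,"az":1.03,"hand":0.7},
], grip_force=22)

```text
time_s: 15.08
ee_pos: [580.5, -270.5, 18.5]
ee_rot: [0.964, 0.268, -0.001, -0.001]
force: [0.7, -0.2, 0.4]
opening: 70.5
finger_force: 0.0
```

Emit:
arm_command([
  {"x":0,"y":0,"z":0,"ax":0,"ay":0,"az":0,"hand":0.3},
  {"x":0,"y":0,"z":0,"ax":0,"ay":0,"az":0,"hand":0.3},
  {"x":0,"y":0,"z":0,"ax":0,"ay":0,"az":0,"hand":0.3},
  {"x":0,"y":0,"z":0,"ax":0,"ay":0,"az":0,"hand":0.3},
  {"x":0,"y":0,"z":0,"ax":0,"ay":0,"az":0,"hand":0.3},
])

```text
time_s: 15.7
ee_pos: [581.2, -271.8, 20.6]
ee_rot: [0.964, 0.267, 0.0, 0.0]
force: [-1.1, 1.5, 6.6]
opening: 43.9
finger_force: 22.0
```

Emit:
arm_command([
  {"x":0,"y":0,"z":-10,"ax":0,"ay":0,"az":0,"hand":0.3},
  {"x":0,"y":0,"z":-30,"ax":0,"ay":0,"az":0,"hand":0.3},
  {"x":0,"y":0,"z":-60,"ax":0,"ay":0,"az":0,"hand":0.3},
  {"x":0,"y":0,"z":-100,"ax":0,"ay":0,"az":0,"hand":0.3},
  {"x":0,"y":0,"z":-140,"ax":0,"ay":0,"az":0,"hand":0.3},
  {"x":0,"y":0,"z":-165,"ax":0,"ay":0,"az":0,"hand":0.3},
  {"x":0,"y":0,"z":-165,"ax":0,"ay":0,"az":0,"hand":0.3},
  {"x":0,"y":0,"z":-165,"ax":0,"ay":0,"az":0,"hand":0.3},
])

```text
time_s: 16.7
ee_pos: [580.4, -271.5, 184.1]
ee_rot: [0.964, 0.267, -0.0, -0.0]
force: [-0.4, 0.2, -1.7]
opening: 43.8
finger_force: 22.0
```

```bash
python3 - <<'E'
from h import *
c=cap('wrist','w4'); s=cap('side','s4');o=bot.get_obs(); print(o['ee_pos'],o['ee_rot'],o['opening'],o['finger_force'],o['force'])
u,v=topix(s,o['ee_pos']); u,v=int(u),int(v);print(u,v, topix(c,o['ee_pos']))
b=s['frame'][max(v-50,0):v+50,u-60:u+60,::-1]
a=cv2.resize(c['frame'][130:,120:520,::-1],(400,270)); P=np.zeros((334,800,3),np.uint8); P[:270,:400]=a
b=cv2.resize(b,(400,400*b.shape[0]//120),interpolation=2)[:334]; P[:b.shape[0],400:]=b
cv2.imwrite('pics/m4.png',P)
E
```

```text
[ 580.40699157 -271.54241868  183.44564427] [ 9.63667506e-01  2.67102884e-01 -6.79444702e-04 -7.24367382e-04] 43.3332517514126 21.998412273824215 [-1.05345503 -0.44007956 -1.79602997]
305 102 [319.6 257.2]
```

View pics/m4.png

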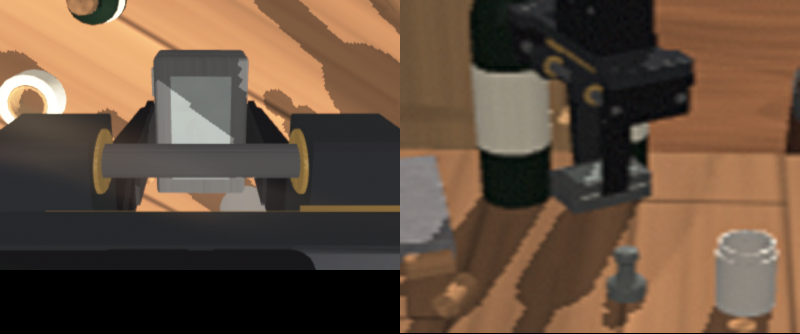

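The tin is held level and square in the jaws. The tape is visible at crop (35,95), undisturbed. I'm carrying the tin to the tray.

Emit:
arm_command([
  {"x":18,"y":-45,"z":0,"ax":0,"ay":0,"az":0.08,"hand":0.3},
  {"x":37,"y":-90,"z":0,"ax":0,"ay":0,"az":0.16,"hand":0.3},
  {"x":56,"y":-135,"z":0,"ax":0,"ay":0,"az":0.24,"hand":0.3},
  {"x":75,"y":-180,"z":0,"ax":0,"ay":0,"az":0.32,"hand":0.3},
  {"x":94,"y":-225,"z":0,"ax":0,"ay":0,"az":0.4,"hand":0.3},
  {"x":113,"y":-270,"z":0,"ax":0,"ay":0,"az":0.48,"hand":0.3},
  {"x":132,"y":-315,"z":0,"ax":0,"ay":0,"az":0.56,"hand":0.3},
  {"x":150,"y":-360,"z":0,"ax":0,"ay":0,"az":0.608,"hand":0.3},
  {"x":170,"y":-405,"z":0,"ax":0,"ay":0,"az":0.608,"hand":0.3},
  {"x":189,"y":-450,"z":0,"ax":0,"ay":0,"az":0.608,"hand":0.3},
])

```text
time_s: 18.05
ee_pos: [510.6, 212.8, 183.8]
ee_rot: [0.999, -0.034, -0.001, 0.0]
force: [0.7, 0.1, -1.3]
opening: 43.8
finger_force: 22.0
```

Emit:
arm_command([
  {"x":-8,"y":-40,"z":0,"ax":0,"ay":0,"az":0,"hand":0.3},
  {"x":-16.5,"y":-77,"z":20,"ax":0,"ay":0,"az":0,"hand":0.3},
  {"x":-16.5,"y":-77,"z":50,"ax":0,"ay":0,"az":0,"hand":0.3},
  {"x":-16.5,"y":-77,"z":80,"ax":0,"ay":0,"az":0,"hand":0.3},
  {"x":-16.5,"y":-77,"z":100,"ax":0,"ay":0,"az":0,"hand":0.3},
  {"x":-16.5,"y":-77,"z":115,"ax":0,"ay":0,"az":0,"hand":0.3},
  {"x":-16.5,"y":-77,"z":124,"ax":0,"ay":0,"az":0,"hand":0.3},
  {"x":-16.5,"y":-77,"z":130,"ax":0,"ay":0,"az":0,"hand":0.3},
  {"x":-16.5,"y":-77,"z":131,"ax":0,"ay":0,"az":0,"hand":0.3},
  {"x":-16.5,"y":-77,"z":131,"ax":0,"ay":0,"az":0,"hand":0.3},
])

```text
time_s: 19.3
ee_pos: [500.2, 289.3, 54.1]
ee_rot: [0.999, -0.034, 0.0, -0.0]
force: [-0.8, 0.7, -1.1]
opening: 43.8
finger_force: 22.0
```

Emit:
arm_command([
  {"x":0,"y":0,"z":1.5,"ax":0,"ay":0,"az":0,"hand":0.3},
  {"x":0,"y":0,"z":1.5,"ax":0,"ay":0,"az":0,"hand":0.68},
  {"x":0,"y":0,"z":1.5,"ax":0,"ay":0,"az":0,"hand":0.68},
  {"x":0,"y":0,"z":1.5,"ax":0,"ay":0,"az":0,"hand":0.68},
  {"x":0,"y":0,"z":1.5,"ax":0,"ay":0,"az":0,"hand":0.68},
  {"x":0,"y":0,"z":-20,"ax":0,"ay":0,"az":0,"hand":0.68},
  {"x":0,"y":0,"z":-60,"ax":0,"ay":0,"az":0,"hand":0.68},
  {"x":0,"y":0,"z":-110,"ax":0,"ay":0,"az":-0.16,"hand":1},
  {"x":0,"y":0,"z":-166,"ax":0,"ay":0,"az":-0.33,"hand":1},
  {"x":0,"y":0,"z":-166,"ax":0,"ay":0,"az":-0.5,"hand":1},
])

```text
time_s: 20.55
ee_pos: [501.2, 289.9, 224.0]
ee_rot: [0.976, 0.217, 0.004, -0.001]
force: [-0.7, -0.5, -0.6]
opening: 89.2
finger_force: 0.0
```

Emit:
arm_command([
  {"x":0,"y":0,"z":0,"ax":0,"ay":0,"az":-0.16,"hand":1},
  {"x":0,"y":0,"z":0,"ax":0,"ay":0,"az":-0.33,"hand":1},
  {"x":0,"y":0,"z":0,"ax":0,"ay":0,"az":-0.5,"hand":1},
  {"x":0,"y":0,"z":0,"ax":0,"ay":0,"az":-0.67,"hand":1},
  {"x":0,"y":0,"z":0,"ax":0,"ay":0,"az":-0.84,"hand":1},
  {"x":0,"y":0,"z":0,"ax":0,"ay":0,"az":-1.0,"hand":1},
  {"x":0,"y":0,"z":0,"ax":0,"ay":0,"az":-1.138,"hand":1},
  {"x":0,"y":0,"z":0,"ax":0,"ay":0,"az":-1.138,"hand":1},
])

```text
time_s: 21.55
ee_pos: [499.9, 289.2, 219.6]
ee_rot: [0.707, 0.707, 0.0, 0.0]
force: [0.1, -0.1, -0.1]
opening: 95.1
finger_force: 0.0
```

Emit:
arm_command([
  {"x":-50,"y":0,"z":0,"ax":0,"ay":0,"az":0,"hand":1},
  {"x":-100,"y":0,"z":0,"ax":0,"ay":0,"az":0,"hand":1},
  {"x":-150,"y":0,"z":0,"ax":0,"ay":0,"az":0,"hand":1},
  {"x":-200,"y":0,"z":0,"ax":0,"ay":0,"az":0,"hand":1},
  {"x":-250,"y":0,"z":0,"ax":0,"ay":0,"az":0,"hand":1},
  {"x":-300,"y":0,"z":0,"ax":0,"ay":0,"az":0,"hand":1},
  {"x":-350,"y":0,"z":0,"ax":0,"ay":0,"az":0,"hand":1},
  {"x":-400,"y":0,"z":0,"ax":0,"ay":0,"az":0,"hand":1},
  {"x":-450,"y":0,"z":0,"ax":0,"ay":0,"az":0,"hand":1},
  {"x":-450,"y":0,"z":0,"ax":0,"ay":0,"az":0,"hand":1},
])

```text
time_s: 22.8
ee_pos: [499.8, -163.5, 219.5]
ee_rot: [0.71, 0.705, -0.0, 0.0]
force: [-0.5, 1.2, -0.2]
opening: 95.0
finger_force: 0.0
```

```bash
python3 - <<'E'
from h import *
c=cap('wrist','w5'); s=cap('side','s5'); o=bot.get_obs(); print(o['ee_pos'],o['ee_rot'],o['time_s'])
u,v=topix(c,(463,-147,24)); u,v=int(u),int(v)
v0,u0=max(v-70,0),u-70
a=c['frame'][v0:v0+140,u0:u0+140,::-1]; b=s['frame'][230:350,230:370,::-1]
P=np.zeros((420,800,3),np.uint8); a=cv2.resize(a,None,fx=3,fy=3,interpolation=2); P[:a.shape[0],:a.shape[1]]=a; P[:325,421:800]=cv2.resize(b,(379,325),interpolation=2)
cv2.imwrite('pics/m5.png',P); print(u0,v0)
E
```

```text
[ 499.68631255 -160.78793294  219.51101434] [ 7.08343956e-01  7.05867400e-01  3.17651420e-05 -2.31993881e-04] 22.9
213 97
```

View pics/m5.png

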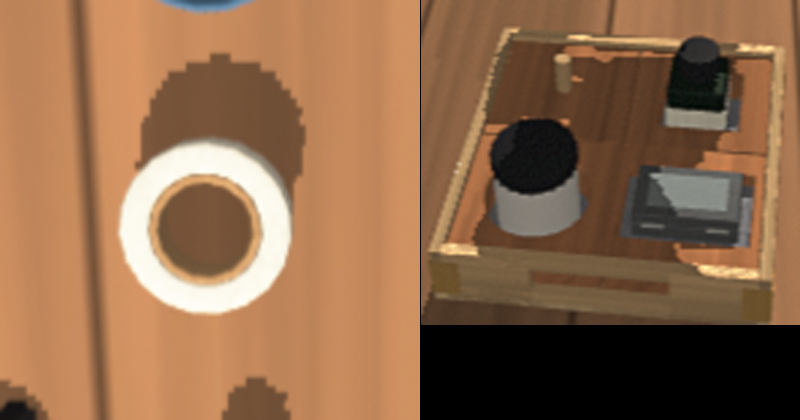

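The tin lies in the recess. The tape's top ring is centred at crop (205,227).

```bash
python3 -c "
from h import *
c=load('w5'); print(toworld(c,213+204/3,97+226/3,24)); print(toworld(c,213+119/3,97+75.,24),toworld(c,213+289/3,97+75.,24))
o=bot.get_obs();print(o['ee_pos'])
s=load('s5')
for z in (72,): print(toworld(s,230+563/2.707*1-0*0-421/2.707,230+58/2.707,z))"
```

```text
[ 460.5 -152.2   24. ]
[ 432.1 -151.7   24. ] [ 488.8 -152.1   24. ]
[ 499.68631255 -160.78793294  219.51101434]
[595.  185.8  72. ]
```

Emit:
arm_command([
  {"x":4,"y":-20,"z":30,"ax":0,"ay":0,"az":0,"hand":1},
  {"x":8.5,"y":-39.5,"z":70,"ax":0,"ay":0,"az":0,"hand":1},
  {"x":8.5,"y":-39.5,"z":110,"ax":0,"ay":0,"az":0,"hand":1},
  {"x":8.5,"y":-39.5,"z":150,"ax":0,"ay":0,"az":0,"hand":1},
  {"x":8.5,"y":-39.5,"z":185,"ax":0,"ay":0,"az":0,"hand":1},
  {"x":8.5,"y":-39.5,"z":205,"ax":0,"ay":0,"az":0,"hand":0.9},
  {"x":8.5,"y":-39.5,"z":205,"ax":0,"ay":0,"az":0,"hand":0.4},
  {"x":8.5,"y":-39.5,"z":205,"ax":0,"ay":0,"az":0,"hand":0.4},
  {"x":8.5,"y":-39.5,"z":205,"ax":0,"ay":0,"az":0,"hand":0.4},
  {"x":8.5,"y":-39.5,"z":205,"ax":0,"ay":0,"az":0,"hand":0.4},
], grip_force=15)

```text
time_s: 24.15
ee_pos: [460.9, -152.2, 15.6]
ee_rot: [0.707, 0.707, 0.0, 0.001]
force: [0.9, 2.8, 7.8]
opening: 58.3
finger_force: 15.0
```

Emit:
arm_command([
  {"x":0,"y":0,"z":0,"ax":0,"ay":0,"az":0,"hand":0.4},
  {"x":0,"y":0,"z":0,"ax":0,"ay":0,"az":0,"hand":0.4},
  {"x":0,"y":0,"z":-10,"ax":0,"ay":0,"az":0,"hand":0.4},
  {"x":0,"y":0,"z":-40,"ax":0,"ay":0,"az":0,"hand":0.4},
  {"x":0,"y":0,"z":-80,"ax":0,"ay":0,"az":0,"hand":0.4},
  {"x":0,"y":0,"z":-120,"ax":0,"ay":0,"az":0,"hand":0.4},
  {"x":0,"y":0,"z":-160,"ax":0,"ay":0,"az":0,"hand":0.4},
  {"x":0,"y":0,"z":-180,"ax":0,"ay":0,"az":0,"hand":0.4},
  {"x":0,"y":0,"z":-180,"ax":0,"ay":0,"az":0,"hand":0.4},
])

```text
time_s: 25.28
ee_pos: [460.7, -152.4, 196.3]
ee_rot: [0.707, 0.707, 0.001, 0.002]
force: [-0.5, -0.2, -1.0]
opening: 58.3
finger_force: 15.0
```

Emit:
arm_command([
  {"x":45,"y":18,"z":0,"ax":0,"ay":0,"az":0,"hand":0.4},
  {"x":90,"y":36,"z":0,"ax":0,"ay":0,"az":0,"hand":0.4},
  {"x":135,"y":54,"z":0,"ax":0,"ay":0,"az":0,"hand":0.4},
  {"x":180,"y":72,"z":0,"ax":0,"ay":0,"az":0,"hand":0.4},
  {"x":225,"y":90,"z":0,"ax":0,"ay":0,"az":0,"hand":0.4},
  {"x":270,"y":108,"z":0,"ax":0,"ay":0,"az":0,"hand":0.4},
  {"x":310,"y":125,"z":20,"ax":0,"ay":0,"az":0,"hand":0.4},
  {"x":336,"y":135,"z":50,"ax":0,"ay":0,"az":0,"hand":0.4},
  {"x":336,"y":135,"z":80,"ax":0,"ay":0,"az":0,"hand":0.4},
  {"x":336,"y":135,"z":92,"ax":0,"ay":0,"az":0,"hand":0.4},
])

```text
time_s: 26.52
ee_pos: [594.2, 183.7, 99.9]
ee_rot: [0.707, 0.707, -0.002, -0.001]
force: [-0.2, -0.9, -1.0]
opening: 58.3
finger_force: 15.0
```

Emit:
arm_command([
  {"x":0,"y":0,"z":0,"ax":0,"ay":0,"az":0,"hand":0.4},
  {"x":0,"y":0,"z":0,"ax":0,"ay":0,"az":0,"hand":0.4},
])

```text
time_s: 26.78
ee_pos: [595.9, 183.5, 103.6]
ee_rot: [0.707, 0.707, 0.001, 0.0]
force: [-0.6, -0.0, -1.3]
opening: 58.2
finger_force: 15.0
```

```bash
python3 - <<'E'
from h import *
c=cap('wrist','w6'); s=cap('side','s6'); o=bot.get_obs(); print(o['ee_pos'],o['ee_rot'],o['force'])
print(topix(s,(595.5,184.5,72)),topix(s,o['ee_pos']),topix(c,o['ee_pos']))
b=s['frame'][200:320,220:370,::-1]
P=np.zeros((380,800,3),np.uint8); P[:370,:330]=cv2.resize(c['frame'][150:,160:490,::-1],(330,250))[:,:].repeat(1,0) if 0 else cv2.copyMakeBorder(c['frame'][150:,160:490,::-1],0,120,0,0,cv2.BORDER_CONSTANT); P[:376,330:800]=cv2.resize(b,(470,376),interpolation=2)
cv2.imwrite('pics/m6.png',P)
E
```

```text
[595.90132167 183.56447944 103.79470384] [7.07245952e-01 7.06966995e-01 7.46166501e-04 5.24392624e-04] [-0.00467896 -0.83208016 -0.40385723]
[282.3 251. ] [281.2 238.2] [320.4 257.2]
```

View pics/m6.png

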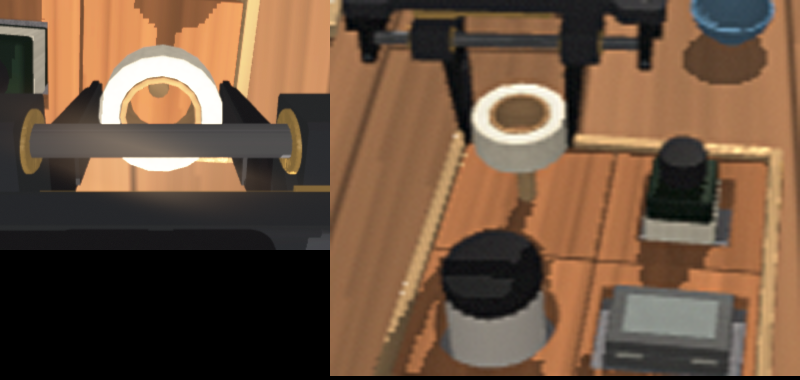

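```bash
python3 -c "
from h import *
c=load('w6'); print(toworld(c,319,239.5,72),toworld(c,320.5,257.5,113.8),toworld(c,320.5,266,113.8),toworld(load('s6'),220+528/3.133,200+170/3.133,72))"
```

```text
[595.2 181.3  72. ] [595.9 187.5 113.8] [595.9 183.4 113.8] [389.  186.5  72. ]
```

Emit:
arm_command([
  {"x":-2,"y":0,"z":0,"ax":0,"ay":0,"az":0,"hand":0.4},
  {"x":-2,"y":0,"z":10,"ax":0,"ay":0,"az":0,"hand":0.4},
  {"x":-2,"y":0,"z":20,"ax":0,"ay":0,"az":0,"hand":0.4},
  {"x":-2,"y":0,"z":30,"ax":0,"ay":0,"az":0,"hand":0.4},
  {"x":-2,"y":0,"z":38,"ax":0,"ay":0,"az":0,"hand":0.4},
  {"x":-2,"y":0,"z":43,"ax":0,"ay":0,"az":0,"hand":0.4},
  {"x":-2,"y":0,"z":45,"ax":0,"ay":0,"az":0,"hand":0.4},
  {"x":-2,"y":0,"z":45,"ax":0,"ay":0,"az":0,"hand":0.4},
])

```text
time_s: 27.88
ee_pos: [595.5, 181.8, 57.8]
ee_rot: [0.707, 0.707, 0.0, 0.0]
force: [1.0, -0.0, -0.7]
opening: 58.4
finger_force: 15.0
```

Emit:
arm_command([
  {"x":0,"y":0,"z":1,"ax":0,"ay":0,"az":0,"hand":0.4},
  {"x":0,"y":0,"z":1,"ax":0,"ay":0,"az":0,"hand":0.8},
  {"x":0,"y":0,"z":1,"ax":0,"ay":0,"az":0,"hand":0.8},
  {"x":0,"y":0,"z":1,"ax":0,"ay":0,"az":0,"hand":0.8},
  {"x":0,"y":0,"z":1,"ax":0,"ay":0,"az":0,"hand":0.8},
  {"x":0,"y":0,"z":-20,"ax":0,"ay":0,"az":0,"hand":0.8},
  {"x":0,"y":0,"z":-60,"ax":0,"ay":0,"az":0,"hand":0.8},
  {"x":0,"y":0,"z":-110,"ax":0,"ay":0,"az":0,"hand":0.8},
  {"x":0,"y":0,"z":-160,"ax":0,"ay":0,"az":0,"hand":0.8},
  {"x":-60,"y":0,"z":-190,"ax":0,"ay":0,"az":0,"hand":0.8},
])

```text
time_s: 29.12
ee_pos: [595.8, 127.5, 248.2]
ee_rot: [0.706, 0.709, 0.001, 0.001]
force: [0.8, -0.2, -0.5]
opening: 76.1
finger_force: 0.0
```

Emit:
arm_command([
  {"x":-50,"y":0,"z":0,"ax":0,"ay":0,"az":0,"hand":0.8},
  {"x":-100,"y":0,"z":0,"ax":0,"ay":0,"az":0,"hand":0.8},
  {"x":-100,"y":0,"z":0,"ax":0,"ay":0,"az":0,"hand":0.8},
  {"x":-100,"y":0,"z":0,"ax":0,"ay":0,"az":0,"hand":0.8},
])

```text
time_s: 29.62
ee_pos: [595.4, 26.1, 245.6]
ee_rot: [0.707, 0.707, 0.0, -0.0]
force: [-0.3, -0.5, -0.6]
opening: 76.0
finger_force: 0.0
```

```bash
python3 - <<'E'
from h import *
s=cap('side','s7'); c=cap('scene','c7')
P=np.zeros((400,800,3),np.uint8)
P[:,:400]=cv2.resize(s['frame'][230:350,230:380,::-1],(400,320),interpolation=2).copy() if 0 else cv2.copyMakeBorder(cv2.resize(s['frame'][235:355,235:370,::-1],(400,356),interpolation=2),0,44,0,0,0)
P[:,400:]=cv2.resize(c['frame'][130:330,160:500,::-1],(400,235),interpolation=2) if 0 else cv2.copyMakeBorder(cv2.resize(c['frame'][130:270,160:500,::-1],(400,165),interpolation=2),0,235,0,0,0)
cv2.imwrite('pics/m7.png',P)
E
```

```text
(no output)
```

View pics/m7.png

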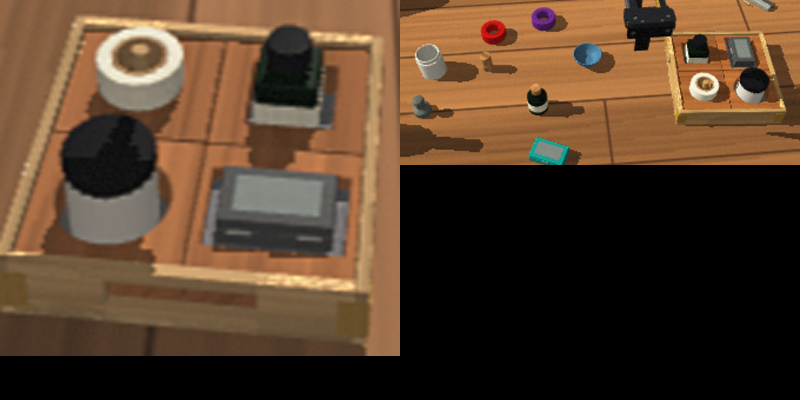

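All four items sit home: tape flat over the post at (140,65), bottle at (290,80), jar at (110,180), tin at (275,210). The look-alikes are where they were.

```bash
python3 -c "
from plant import bot
print(bot.hand_in())"
```

```text
the job is handed in; nothing more can be done
None
```

The paint jar, ink bottle, tin and tape are all in their own inserts, the look-alikes were left standing where they were, and the job is handed in at about 30 s of robot time; the final pictures show all four seated, but no verdict came back.

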